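Sort two hinge brackets and hold the good one square in the jig

ROBOT

A 7-joint arm with a two-finger parallel gripper is mounted at the origin on the work surface. World frame = base frame: x ahead of the robot, y to its left, z up, the work surface at z = 0. Lengths are in m, angles in rad, forces in N, time in s.
With the tool pointing down it reaches from about 0.35 to 0.775 m from the base axis. Payload 3.1 kg.
Tool frame: the origin (TCP) lies on the centre line of the jaws, within the pads' length; the fingertips stand 25 mm ahead of it and the grasp point (between the pads) lies 6 mm ahead of it; x points along the fingers, z is the direction in which the jaws open and shut, and the axes are right-handed (so a half turn about x gives the same grasp; the last joint's range is limited). The gripper opens to 85 mm and grips with 20 to 120 N. Pads are 22 mm wide; open, the fingers measure 114 mm over their backs; the gripper's body (76 mm by 85 mm) begins 54 mm behind the grasp point. The pads swing forward as they close: fully open they stand 13 mm farther back than shut.
Start: joints at [1.283, 0.311, 0.014, 1.512, -0.004, 1.319, -0.027], TCP at [0.134, -0.533, 0.256] pointing down, gripper open.
Joint ranges: [-2.7, 2.7], [-0.3, 1.91], [-1.27, 1.3], [0.12, 2.57], [-1.44, 4.58], [0.2, 2.03], [-3.05, 3.05]. Speed limits (rad/s): [2.79, 2.79, 3.14, 3.14, 3.14, 3.14, 3.14].

INTERFACE

Orientations are given as a rotation vector (axis times angle).
In Python, from bench import arm gives the robot as it stands. The module is installed in compiled form; this text tells all that it offers.
- The arm moves only by the tool apply_moves, never from a script. Its argument "motion" is a list that holds one entry, the list of rows, each a list of 6 numbers: the shift along the tool's x, y, z in mm, then the turn, a rotation vector about the tool's x, y, z in degrees. In form: [[[x, y, z, ax, ay, az], ...]]. A call has exactly 8 rows; each row is the pose to reach, as a shift and turn from the pose commanded when the call began, along the tool's axes at that moment; what a row does not reach only later rows make up. A row lasts 1/8 s, in which the tool goes at most 62.5 mm and 10.7 degrees, less where a joint would pass 70% of its speed; a pose out of reach is approached as far as the arm can. A call with a gripper value outside its range is refused whole. "fingers" is the opening, from 0 (shut) to 1 (fully open), set as the call begins (left out, the last holds). The fingers move at their own pace and stop on an object; "squeeze" is the grip in N (left out, the last holds). Time passes only in rows, so rows that repeat a pose let the fingers close, or fill a call up. It gives the time, the measured TCP pose, the force and the opening at its end, in the units of the state.
- arm.state(): the state, without advancing time (a new reading comes with each control period).
- arm.get_image(name): name is "scene" or "top" or "wrist"; returns (picture, depth): 400x640x3 uint8, red, green, blue; 400x640 float32, m along the optical axis (not along the pixel's ray), 0 where there is no reading.
- arm.get_calibration(name): a dict with "K" (3x3 intrinsics, pixels), "R" (3x3) and "t" (3): a world point X has camera coordinates R X + t; the wrist camera has in their place "mount" (4x4, takes a point from camera to tool coordinates, whose origin is the TCP and whose axes are the tool frame's). Camera axes: x right, y down, z forward; pixel columns grow to the right and rows downward; lengths in m; the calibration is good to about 2 mm. The wrist camera is an equidistant fisheye: a pixel r from the principal point sees the ray r / f radians off the axis. A picture is of the moment at which its call begins: read the wrist's pose just before it. get_calibration takes no time and is no camera call.
- arm.job_done(): hands the job in, once; it reports no verdict.
Trained networks look in the newest picture that a camera, given by its name, has taken for a name from the list of things; names that differ only in an ending like _2 or _b are one class to them, and where a whole thing is asked for, a point or a joint stands for the part that bears it (a point fixed in the world has none). Each returns a list of dicts, best first, with "score" (0 to 1); they miss things now and then, are a little off and sometimes report something else, mostly with a low value. They report only what shows in the picture. A call takes as long as a camera call.
- arm.find_in(camera, target): "point" ([column, row] in pixels, amid what is visible of it).
The state is a dict: "t": time; "joints": joint angles; "dq": joint speeds; "effort": joint torques, N m; "ee_pos": TCP position; "ee_rot": TCP orientation; "wrist_force": force on the tool from outside, world axes, zero at the start; "torque": the same for the moment, N m; "opening": finger opening in m.
Only numpy, scipy, OpenCV 4.12 (cv2) and the standard library are available. Lean on these libraries where they do the work, as an engineer would, in place of code of your own. Each camera call takes 0.05 s, during which the arm holds its last target. There are 200 camera calls.

TASK

Lay the rejected hinge bracket (the one with the long bar-shaped tag) flat on its foot in the steel tray and let go of it. Then set the passed bracket (round tag) on the plate of the squaring jig and press it fully home into the corner, its long side flush against the side stop and its short end flush against the end stop, and finish while still holding it there, pressed firmly against both stops at once. Do not disturb the other things on the bench.

Things in the scene. Friction and masses are not known exactly. Their poses are not given: they have to be found in the camera images.
- passed: PASSED aluminium hinge bracket, about 0.3 kg: foot plate 90 (x) x 64 (y) x 14 mm thick; upright web 60 (x) x 14 (y), centred at y = -14, rising to 64 mm above the underside (grip it across its 14 mm). Black tag on the foot at y = +13: a round disc 28 mm across. Else like the other bracket. Starts flat on the bench, yaw within 35 degrees. Origin: centre of the foot's underside, z up
- rejected: REJECTED aluminium hinge bracket, about 0.3 kg: foot plate 90 (x) x 64 (y) x 14 mm thick; upright web 60 (x) x 14 (y), centred at y = -14, rising to 64 mm above the underside (grip it across its 14 mm). Black tag on the foot at y = +13: a bar 56 x 10 mm along x. Else like the other bracket. Starts flat on the bench, yaw within 35 degrees. Origin: centre of the foot's underside, z up
- jig: squaring jig, fixed to the bench: steel plate 180 (x) x 150 (y) x 12 mm thick, with two dark steel stop bars 15 mm wide along its +x and +y edges, standing 12 mm above the plate (24 mm above the bench). Turned up to 20 degrees either way. Origin: centre of the underside
- corner (a point): the inside corner of the jig at the plate's upper face (12 mm above the bench), where the faces of the two stops meet; axes as the jig's, so the free plate lies toward its -x and -y. A bracket fully home with its long side (its x) along the jig's x, either way round, has its origin at x = -45, y = -32, z = 0 mm from here
- stop_end: the end stop: bar along the jig's y at its +x edge, its flat inner face 75 mm from the jig's centre; rigid, metal friction about 0.6. Origin: centre of its underside, on the plate
- stop_side: the side stop: bar along the jig's x at its +y edge, its flat inner face 60 mm from the jig's centre; rigid, metal friction about 0.6. Origin: centre of its underside, on the plate
- tray: open low steel tray, fixed: 180 (x) x 150 (y) x 28 mm high outside, walls 4 mm. It and the jig trade sides from one start to another. Origin: centre of the underside
- tray_in (a point): centre of the tray's inner floor, about 4 mm above the bench; axes as the tray's
- tape: roll of masking tape lying flat, 100 mm across, 24 high; a bystander, leave alone. Origin under it, on the bench
- sander: rubber sanding block with a wooden grip, 120 x 62 x 42 mm; a bystander, leave alone. Origin under it, on the bench
- nut_a: round steel wheel nut, 28 mm across, 18 high, standing among the brackets; a bystander, leave alone. Origin under it, on the bench
- nut_b: second wheel nut like the first; a bystander, leave alone. Origin under it, on the bench
- brush: small flat brush lying beyond the brackets; a bystander, leave alone. Origin under it, on the bench
- file: flat file with wooden handle, 310 mm long, lying at the far edge of the work area; a bystander, leave alone. Origin under it, on the bench
- tin: filler tin, 100 mm across, 130 high; a bystander, leave alone. Origin under it, on the bench
- sprayer: white bottle, 66 mm across, 200 high; a bystander, leave alone. Origin under it, on the bench

How it is judged:
On the way:
1. the rejected bracket lies flat in the tray, released (horizontal distance between rejected and tray_in below 0.07 m and z of rejected in the frame of tray_in between -0.004 and 0.006 m and angle between rejected's own z axis and vertical below 0.1 rad and linear speed of rejected below 0.02 m/s and contact force between the fingers and rejected below 0.1 N), for 0.2 s.
At the end, for the whole second after the job is handed in: Rejected bracket flat on the tray floor (tilt < 0.1 rad), still, released. Passed bracket on the jig plate (within 5 mm), level within 0.07 rad, aligned within 0.05 rad, within 3 mm of fully home, still, gripper still on it, over 1.5 N on each stop through the last second (all of step 1 and contact force between passed and stop_end above 1.5 N and contact force between passed and stop_side above 1.5 N and contact force between the fingers and passed above 1.5 N and x of passed in the frame of corner between -0.0485 and -0.042 m and y of passed in the frame of corner between -0.0355 and -0.029 m and z of passed in the frame of corner between -0.003 and 0.005 m and angle between passed's own z axis and vertical below 0.07 rad and angle between the x axis of passed and the x axis of jig, either way round below 0.05 rad and linear speed of passed below 0.01 m/s); the arm keeps its last pose, push and grip.
It fails at once if a bystander was moved more than 30 mm (distance of any of tape, sander, nut_a, nut_b, brush, file, tin, sprayer from where it was at the start of the episode above 0.03 m).
It also fails if it takes over 72 s, if anything falls off the work surface, if the arm or the gripper's body presses on something with over 40 N, if the wrist force passes 120 N, or if a joint passes its speed limit or range.

## Working session

There is one attempt and no reset: what is moved stays moved. The work goes in short steps, Python scripts to look and compute and a tool call to move; the robot and the scene stay as the last step left them, time stands still between calls to the robot, and variables do not carry over. Pictures are saved under pics/ and viewed, about 8 in all and at most 12, crops included, and the job is handed in when it is done.

Besides the shell and the picture viewer there is one more tool, called after ">>>" as name(argument=value, ...), one argument or row to a line, values as JSON. apply_moves: Moves the arm, as the interface text tells. Its arguments: {"type":"object","properties":{"motion":{"type":"array"},"fingers":{"type":"number"},"squeeze":{"type":"number"}},"required":["motion"]}

```bash
mkdir -p pics; cat > h.py <<'E'
import numpy as np, cv2
from scipy.spatial.transform import Rotation as Ro
from bench import arm
def save(n,im): cv2.imwrite('pics/'+n,cv2.cvtColor(np.ascontiguousarray(im),cv2.COLOR_RGB2BGR))
def cloud(name,d):
    c=arm.get_calibration(name);K=np.array(c['K']);v,u=np.mgrid[0:400,0:640]
    P=np.stack([(u-K[0,2])/K[0,0]*d,(v-K[1,2])/K[1,1]*d,d],-1)
    return (P-np.array(c['t']))@np.array(c['R'])   # R^T(P-t)
E
python3 - <<'E'
from h import *
s=arm.state();print({k:np.round(v,3) for k,v in s.items()})
for n in('scene','top'):
    im,d=arm.get_image(n);save(n+'0.png',im);np.savez(n+'0.npz',im=im,d=d)
    W=cloud(n,d);c=arm.get_calibration(n);R=np.array(c['R']);print(n,'cam at',-R.T@np.array(c['t']), np.array(c['K'])[0])
    for t in['passed','rejected','jig','tray','stop_end','stop_side','tape','sander','nut_a','brush','file','tin','sprayer']:
        for r in arm.find_in(n,t)[:2]:
            p=r['point'];print(t,np.round(r['score'],2),np.round(p),np.round(W[int(p[1]),int(p[0])],3))
print(arm.get_calibration('wrist'))
E
```

```text
{'t': np.float64(0.0), 'joints': array([ 1.283,  0.312,  0.014,  1.513, -0.004,  1.319, -0.027]), 'dq': array([-0.001, -0.001,  0.001, -0.   ,  0.001, -0.003, -0.001]), 'effort': array([ 0.0000e+00, -3.7991e+01,  1.4600e-01, -2.3059e+01,  1.2000e-02,
        1.4000e-02, -0.0000e+00]), 'ee_pos': array([ 0.134, -0.533,  0.255]), 'ee_rot': array([ 1.028,  1.318, -1.025]), 'wrist_force': array([-0.301,  0.572, -0.12 ]), 'torque': array([-0.061,  0.011,  0.006]), 'opening': np.float64(0.086)}
scene cam at [1.2497543  0.79245948 0.86387936] [461.4279672    0.         328.45773979]
passed 0.88 [350. 192.] [ 0.451 -0.007  0.01 ]
rejected 0.85 [292. 221.] [ 0.67  -0.014  0.01 ]
jig 0.83 [271. 164.] [ 0.545 -0.29   0.012]
tray 0.61 [399. 258.] [0.542 0.273 0.003]
tray 0.38 [437. 210.] [0.309 0.217 0.003]
stop_end 0.53 [250. 173.] [ 0.633 -0.279  0.021]
stop_side 0.83 [278. 170.] [ 0.559 -0.231  0.021]
tape 0.93 [443. 224.] [0.366 0.276 0.02 ]
sander 0.78 [340. 146.] [ 0.325 -0.198  0.034]
nut_a 0.4 [345. 221.] [0.561 0.085 0.014]
brush 0.81 [301. 264.] [0.761 0.139 0.018]
file 0.71 [223. 213.]
[... 842 characters left out ...]
4  0.015]
file 0.71 [376. 144.] [ 0.755 -0.159  0.003]
tin 0.78 [163. 174.] [0.584 0.485 0.131]
sprayer 0.78 [493. 195.] [ 0.554 -0.486  0.144]
sprayer 0.58 [286. 143.] [0.741 0.14  0.015]
{'K': array([[309.70691629,   0.        , 316.67936273],
       [  0.        , 309.70691629, 200.94354993],
       [  0.        ,   0.        ,   1.        ]]), 'mount': array([[-3.49560177e-04, -3.20202908e-01,  9.47348920e-01,
        -1.18878969e-01],
       [ 2.57200026e-04, -9.47348975e-01, -3.20202832e-01,
         8.26631074e-02],
       [ 9.99999906e-01,  1.31728009e-04,  4.13511671e-04,
        -1.34871538e-04],
       [ 0.00000000e+00,  0.00000000e+00,  0.00000000e+00,
         1.00000000e+00]])}
```

```bash
python3 - <<'E'
from h import *
for n in('top','scene'):
    z=np.load(n+'0.npz');im,d=z['im'],z['d'];W=cloud(n,d)
    b=np.load(n+'0.npz')
    for nm,c in(('passed',(.44,0)),('rejected',(.67,-.005))):
        near=(np.hypot(W[...,0]-c[0],W[...,1]-c[1])<.075)&(d>0)
        for lab,lo,hi in(('web',.05,.075),('foot',.007,.03)):
            m=near&(W[...,2]>lo)&(W[...,2]<hi)
            if m.sum()<15: print(n,nm,lab,m.sum());continue
            p=W[m];r=cv2.minAreaRect(p[:,:2].astype(np.float32)*1000)
            print(n,nm,lab,m.sum(),'z',np.round(np.median(p[:,2]),4),'max',p[:,2].max().round(3),np.round(r[0],1),np.round(r[1],1),round(r[2],1))
        m=near&(im.max(-1)<60)&(W[...,2]>.004)&(W[...,2]<.03)
        if m.sum()>10:
            r=cv2.minAreaRect(W[m][:,:2].astype(np.float32)*1000);print('  tag',m.sum(),np.round(r[0],1),np.round(r[1],1),round(r[2],1))
    if n=='top':
        save('v1.png',cv2.resize(im[110:300,190:450],None,fx=3,fy=3,interpolation=cv2.INTER_CUBIC))
    else: save('v2.png',cv2.resize(im[130:300,200:460],None,fx=3,fy=3,interpolation=cv2.INTER_CUBIC))
E
```

```text
top passed web 94 z 0.0636 max 0.07 [435.4 -13.4] [13.9 58.7] 72.0
top passed foot 480 z 0.014 max 0.024 [424.2 -11.3] [ 94.7 114.4] 71.8
  tag 51 [447.   10.4] [23.1 22. ] 2.5
top rejected web 91 z 0.0633 max 0.07 [662.6 -19.9] [60.  14.4] 9.9
top rejected foot 421 z 0.0138 max 0.028 [664.5   9.6] [105.3 102. ] 1.4
  tag 36 [659.8   5.7] [47.9  7.3] 10.0
scene passed web 114 z 0.0602 max 0.066 [440.9 -12.6] [20.3 61.2] 72.5
scene passed foot 406 z 0.0129 max 0.03 [445.5   0.9] [67.7 92.4] 70.1
  tag 19 [450.   12.7] [18.5 13.9] 71.0
scene rejected web 126 z 0.0609 max 0.067 [668.9 -19. ] [62.2 18.7] 12.4
scene rejected foot 470 z 0.0131 max 0.03 [664.7  -5.2] [95.  67.8] 9.7
```

View pics/v1.png

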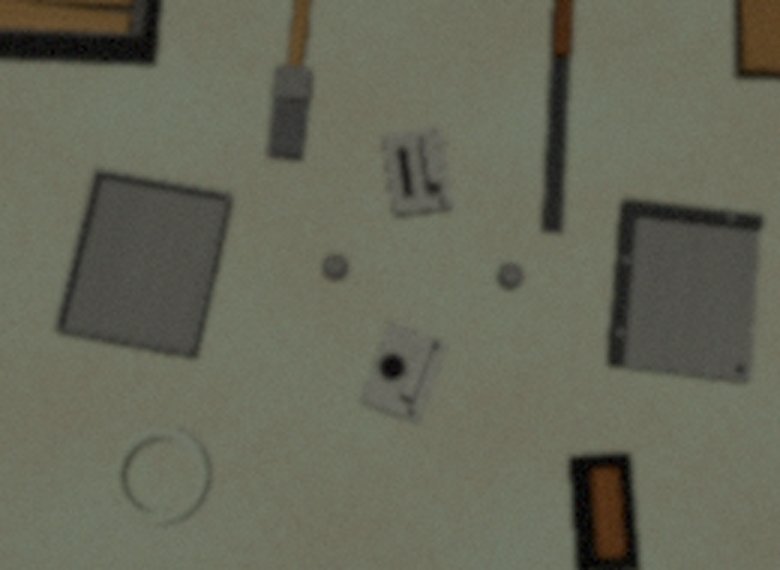

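View pics/v2.png

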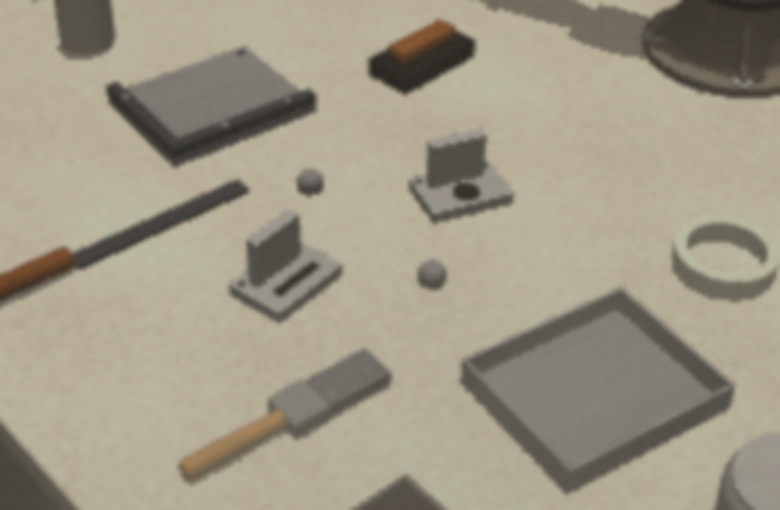

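```bash
cat >> h.py <<'E'
def down(yaw): # tool x down, tool z along world dir (yaw): jaws open along it
    z=np.array([np.cos(yaw),np.sin(yaw),0]);x=np.array([0,0,-1.]);return np.stack([x,np.cross(z,x),z],1)
def rowto(p,yaw,base=None):
    s=arm.state();p0,R0=(np.array(s['ee_pos']),Ro.from_rotvec(s['ee_rot'])) if base is None else (np.array(base[0]),Ro.from_matrix(down(base[1])))
    best=min((( R0.inv()*Ro.from_matrix(down(y))).as_rotvec(degrees=True) for y in(yaw,yaw+np.pi)),key=np.linalg.norm)
    return np.round(np.r_[R0.inv().apply(np.array(p)-p0)*1000,best],1)
E
python3 - <<'E'
from h import *
s=arm.state();R=Ro.from_rotvec(s['ee_rot']).as_matrix();print(R.round(3))
from scipy.optimize import least_squares
for n in('top','scene'):
    z=np.load(n+'0.npz');im,d=z['im'],z['d'];W=cloud(n,d)
    for nm,c,rad in(('jig',(.545,-.285),.14),('tray',(.54,.275),.135)):
        near=(np.hypot(W[...,0]-c[0],W[...,1]-c[1])<rad)&(d>0)
        m=near&(W[...,2]>.007)&(W[...,2]<.035) if nm=='jig' else near&(W[...,2]>.02)&(W[...,2]<.035)
        p=W[m];r=cv2.minAreaRect(p[:,:2].astype(np.float32)*1000);print(n,nm,m.sum(),np.round(r[0],1),np.round(r[1],1),round(r[2],1))
        if nm=='jig':
            # template: soft classification of stop-dark pixels vs plate
            dk=m&(im.max(-1)<70); 
            r=cv2.minAreaRect(W[dk][:,:2].astype(np.float32)*1000);print(' dark',dk.sum(),np.round(r[0],1),np.round(r[1],1),round(r[2],1),'z',np.percentile(W[dk][:,2],[20,50,80]).round(4))
            pl=near&~dk&(W[...,2]>.008)&(W[...,2]<.017);print(' plate z',np.median(W[pl][:,2]).round(4), 'brightness pct',np.percentile(im.max(-1)[m],[5,15,30,50,80]))
            q=W[dk][:,:2]*1000;best=None
            def cost(v):
                th,cx,cy=v;e=np.array([[np.cos(th),np.sin(th)],[-np.sin(th),np.cos(th)]])@(q-[cx,cy]).T
                return np.minimum(np.abs(e[0]-7.5),np.abs(e[1]-7.5))
            s_=least_squares(cost,[np.radians(-7),630,-225],loss='soft_l1',f_scale=4)
            print(' corner',s_.x[1:].round(1),'yaw',np.degrees(s_.x[0]).round(2))
E
```

```text
[[ 0.     0.97   0.243]
 [-0.     0.243 -0.97 ]
 [-1.     0.     0.   ]]
top jig 2561 [ 565.8 -278. ] [241.3 228.2] 85.5
 dark 576 [ 545.5 -267.6] [216.6 179.4] 89.2 z [0.0188 0.0229 0.0257]
 plate z 0.0119 brightness pct [36. 51. 77. 80. 82.]
 corner [ 617.6 -242.9] yaw -4.21
top tray 330 [546.6 280.1] [151.5 180.9] 81.4
scene jig 1392 [ 545.3 -295.1] [159.6 182.7] 85.7
 dark 383 [ 583.7 -253.7] [116.4 222. ] 47.3 z [0.0118 0.0183 0.0219]
 plate z 0.0106 brightness pct [ 51.  59.  76. 123. 126.]
 corner [ 629.5 -237.2] yaw -4.53
scene tray 550 [551.  281.1] [155.2 182.2] 81.7
```

```bash
cat >> h.py <<'E'
def wcloud():
    s=arm.state();im,d=arm.get_image('wrist');c=arm.get_calibration('wrist');K=np.array(c['K']);M=np.array(c['mount'])
    v,u=np.mgrid[0:400,0:640];x,y=(u-K[0,2])/K[0,0],(v-K[1,2])/K[1,1];r=np.hypot(x,y)+1e-9
    t=np.tan(np.minimum(r,1.5));P=np.stack([x/r*t*d,y/r*t*d,d],-1)
    P=P@M[:3,:3].T+M[:3,3];W=P@Ro.from_rotvec(s['ee_rot']).as_matrix().T+np.array(s['ee_pos'])
    d=np.where(r<1.3,d,0);return im,d,W
def rect(W,d,c,rad,lo,hi):
    m=(np.hypot(W[...,0]-c[0],W[...,1]-c[1])<rad)&(d>0)&(W[...,2]>lo)&(W[...,2]<hi)
    p=W[m]
    if len(p)<15: print('few',len(p));return
    r=cv2.minAreaRect(p[:,:2].astype(np.float32)*1000);print(m.sum(),'z',np.median(p[:,2]).round(4),np.round(r[0],1),np.round(r[1],1),round(r[2],1))
E
python3 -c "
from h import *
print(rowto([.6635,-.0195,.17],np.radians(-80.1)))"
```

```text
[  86.3  638.8 -369.6    4.2    0.    -0. ]
```

>>> apply_moves(
  motion=[
    [[10,60,-35,0,0,0],[20,120,-70,0,0,0],[35,180,-105,0,0,0],[50,235,-136,1,0,0],[60,290,-168,2,0,0],[70,345,-200,3,0,0],[80,395,-230,4,0,0],[86,445,-258,4,0,0]],
  ],
  fingers=0.6,
)

```text
t: 2.4
ee_pos: [0.4882, -0.1887, 0.1728]
ee_rot: [1.079, 1.286, -1.079]
wrist_force: [0.3, -1.0, 0.4]
opening: 0.0513
```

>>> apply_moves(
  motion=[
    [[0,50,-30,0,0,0],[0,100,-57,0,0,0],[0,150,-85,0,0,0],[0,180,-105,0,0,0],[0,194,-112,0,0,0],[0,194,-112,0,0,0],[0,194,-112,0,0,0],[0,194,-112,0,0,0]],
  ],
)

```text
t: 3.4
ee_pos: [0.6578, -0.0473, 0.1731]
ee_rot: [1.079, 1.286, -1.081]
wrist_force: [-0.5, 0.2, -0.2]
opening: 0.0513
```

```bash
python3 - <<'E'
from h import *
im,d,W=wcloud();save('w1.png',im)
rect(W,d,(.664,-.02),.07,.05,.075)
rect(W,d,(.664,-.006),.07,.007,.03)
print(arm.state()['ee_pos'],np.radians(-80.1))
for y in(-80.1,): print(rowto([.6635,-.0195,.047],np.radians(y)))
E
```

```text
1456 z 0.0652 [666.8 -20.7] [60. 14.] 9.8
4839 z 0.0154 [664.  -7.] [90.8 64.5] 10.4
[ 0.65795334 -0.0470255   0.17321086] -1.3980087308474578
[ 1.262e+02  1.030e+01 -2.620e+01  1.000e-01  0.000e+00  0.000e+00]
```

View pics/w1.png

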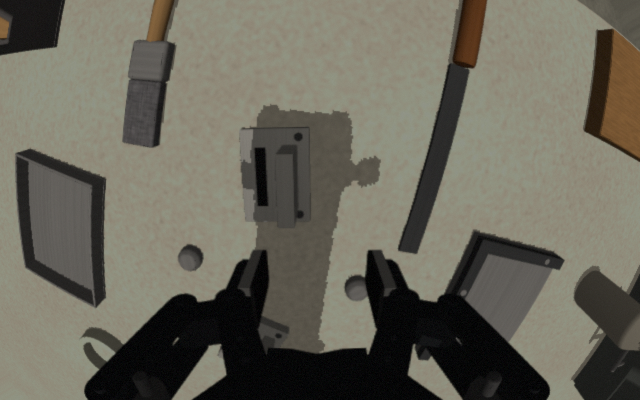

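>>> apply_moves(
  motion=[
    [[0,12,-25,0,0,0],[20,12,-25,0,0,0],[50,12,-25,0,0,0],[80,12,-25,0,0,0],[105,12,-25,0,0,0],[120,12,-25,0,0,0],[126,12,-25,0,0,0],[126,12,-25,0,0,0]],
  ],
)

```text
t: 4.45
ee_pos: [0.6662, -0.0191, 0.0474]
ee_rot: [1.079, 1.287, -1.078]
wrist_force: [0.4, 0.1, -1.1]
opening: 0.0512
```

>>> apply_moves(
  motion=[
    [[0,0,0,0,0,0],[0,0,0,0,0,0],[0,0,0,0,0,0],[0,0,0,0,0,0],[0,0,0,0,0,0],[-20,0,0,0,0,0],[-50,0,0,0,0,0],[-80,0,0,0,0,0]],
  ],
  fingers=0,
  squeeze=60,
)

```text
t: 5.45
ee_pos: [0.6649, -0.0185, 0.1273]
ee_rot: [1.077, 1.29, -1.08]
wrist_force: [-0.5, 0.2, -2.9]
opening: 0.0134
```

```bash
python3 - <<'E'
from h import *
s=arm.state();print(s['ee_pos'],s['opening'],s['wrist_force'])
# tray yaw -8.5; web offset 14 mm on bracket -y
yaw=np.radians(-8.5);yv=np.array([-np.sin(yaw),np.cos(yaw)])
c=np.array([.549,.280])-.014*yv
for z in(.15,.055): print(rowto([*c,z],yaw-np.pi/2))
E
```

```text
[ 0.66487198 -0.01845261  0.1272547 ] 0.013373674294362885 [-0.50295684  0.2201314  -2.88030275]
[-2.230e+01 -6.620e+01 -3.009e+02  1.860e+01 -0.000e+00  1.000e-01]
[ 7.270e+01 -6.590e+01 -3.008e+02  1.860e+01 -0.000e+00  1.000e-01]
```

>>> apply_moves(
  motion=[
    [[-10,-8,-40,3,0,0],[-20,-18,-90,6,0,0],[-22,-30,-140,9,0,0],[-22,-42,-190,12,0,0],[-22,-54,-240,15,0,0],[-22,-62,-280,18,0,0],[-22,-66,-301,18.6,0,0],[-22,-66,-301,18.6,0,0]],
  ],
)

```text
t: 6.45
ee_pos: [0.5458, 0.269, 0.1489]
ee_rot: [1.313, 1.141, -1.315]
wrist_force: [-0.5, -0.2, -2.9]
opening: 0.0133
```

>>> apply_moves(
  motion=[
    [[20,0,0,0,0,0],[45,0,0,0,0,0],[70,0,0,0,0,0],[85,0,0,0,0,0],[92,0,0,0,0,0],[95,0,0,0,0,0],[96,0,0,0,0,0],[96,0,0,0,0,0]],
  ],
)

```text
t: 7.45
ee_pos: [0.5486, 0.2662, 0.0537]
ee_rot: [1.319, 1.135, -1.317]
wrist_force: [-0.1, 0.2, -2.7]
opening: 0.0136
```

```bash
python3 - <<'E'
from h import *
s=arm.state();print(s['ee_pos'],s['wrist_force'])
im,d,W=wcloud()
rect(W,d,(.549,.28),.135,.02,.034)
print(rowto([.549,.266,.0515],np.radians(-98.5)))
E
```

```text
[0.5486431  0.26619644 0.05370072] [-0.13036855  0.16986576 -2.71005678]
16236 z 0.0226 [549.7 280.2] [151.  180.3] 81.6
[ 2.2  0.4  0.1 -0.  -0.  -0.1]
```

>>> apply_moves(
  motion=[
    [[1.5,0,0,0,0,0],[2.5,0,0,0,0,0],[3,0,0,0,0,0],[3,0,0,0,0,0],[3,0,0,0,0,0],[3,0,0,0,0,0],[3,0,0,0,0,0],[3,0,0,0,0,0]],
  ],
)

```text
t: 8.5
ee_pos: [0.5486, 0.2662, 0.0522]
ee_rot: [1.319, 1.135, -1.316]
wrist_force: [-2.5, -2.1, 6.9]
opening: 0.0133
```

>>> apply_moves(
  motion=[
    [[0,0,0,0,0,0],[0,0,0,0,0,0],[0,0,0,0,0,0],[0,0,0,0,0,0],[-15,0,0,0,0,0],[-50,0,0,0,0,0],[-90,0,0,0,0,0],[-120,0,0,0,0,0]],
  ],
  fingers=0.6,
)

```text
t: 9.5
ee_pos: [0.5489, 0.2664, 0.1732]
ee_rot: [1.321, 1.134, -1.315]
wrist_force: [0.3, 0.6, 0.0]
opening: 0.0511
```

```bash
python3 - <<'E'
from h import *
im,d,W=wcloud();save('w2.png',im)
rect(W,d,(.548,.267),.05,.055,.075)
rect(W,d,(.548,.28),.055,.014,.025)
print(arm.state()['ee_pos'],rowto([.437,-.0132,.172],np.radians(-108)))
E
```

```text
1377 z 0.0692 [548.2 266.1] [13.7 60.7] 81.3
5080 z 0.0194 [550.7 280.3] [64.5 90.6] 82.0
[0.55098838 0.26775586 0.1776434 ] [  3.1 -71.2 294.8   9.5  -0.4  -0.5]
```

View pics/w2.png

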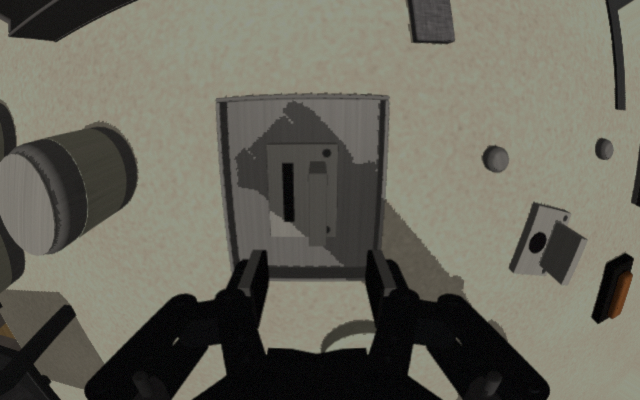

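>>> apply_moves(
  motion=[
    [[0,-12,50,1,0,0],[0,-25,100,3,0,0],[0,-38,150,5,0,0],[0,-50,200,7,0,0],[0,-61,250,8,0,0],[0,-70,287,9,0,0],[0,-71,295,9.5,0,0],[0,-71,295,9.5,0,0]],
  ],
)

```text
t: 10.55
ee_pos: [0.4348, -0.0151, 0.1706]
ee_rot: [1.438, 1.043, -1.436]
wrist_force: [0.1, 0.9, 0.8]
opening: 0.0513
```

```bash
python3 - <<'E'
from h import *
for i in range(4): im,d,W=wcloud()
rect(W,d,(.437,-.013),.05,.05,.075)
rect(W,d,(.441,-.0),.062,.009,.025)
print(arm.state()['ee_pos'],rowto([.437,-.0132,.047],np.radians(-108)))
E
```

```text
1433 z 0.0652 [439.3 -14.2] [14.4 60.2] 72.0
5103 z 0.0154 [443.3  -0.8] [65.1 90.7] 72.0
[ 0.4348523  -0.01372753  0.17008733] [123.1   1.9  -1.1   0.2  -0.   -0. ]
```

>>> apply_moves(
  motion=[
    [[0,3.5,-1,0,0,0],[20,3.5,-1,0,0,0],[50,3.5,-1,0,0,0],[80,3.5,-1,0,0,0],[105,3.5,-1,0,0,0],[118,3.5,-1,0,0,0],[124,3.5,-1,0,0,0],[124,3.5,-1,0,0,0]],
  ],
)

```text
t: 11.75
ee_pos: [0.4384, -0.0154, 0.0462]
ee_rot: [1.437, 1.044, -1.436]
wrist_force: [0.0, -0.5, -0.3]
opening: 0.0516
```

>>> apply_moves(
  motion=[
    [[0,0,0,0,0,0],[0,0,0,0,0,0],[0,0,0,0,0,0],[0,0,0,0,0,0],[0,0,0,0,0,0],[-20,0,0,0,0,0],[-50,0,0,0,0,0],[-80,0,0,0,0,0]],
  ],
  fingers=0,
  squeeze=100,
)

```text
t: 12.75
ee_pos: [0.4366, -0.0157, 0.1258]
ee_rot: [1.435, 1.045, -1.44]
wrist_force: [0.9, -0.2, -2.9]
opening: 0.0129
```

```bash
python3 - <<'E'
from h import *
s=arm.state();print(s['ee_pos'],s['opening'],s['wrist_force'])
# hover 130mm high, near jig, viewing: home web pose pulled back 25 mm on both axes
yaw=np.radians(-4.4);ex=np.array([np.cos(yaw),np.sin(yaw)]);ey=np.array([-ex[1],ex[0]])
c=np.array([.625,-.24])-.045*ex-.032*ey-.014*ey-.025*ex-.025*ey
print(c,rowto([*c,.14],yaw-np.pi/2))
E
```

```text
[ 0.43659379 -0.01567441  0.12576145] 0.012902169304448085 [ 0.93162653 -0.16192732 -2.92877745]
[ 0.54975926 -0.30542041] [-1.460e+01  1.972e+02  2.406e+02 -1.360e+01  0.000e+00  2.000e-01]
```

>>> apply_moves(
  motion=[
    [[-10,35,40,-2,0,0],[-20,65,85,-4,0,0],[-25,95,125,-7,0,0],[-25,125,165,-10,0,0],[-25,155,205,-12,0,0],[-20,180,230,-13.5,0,0],[-15,190,240,-13.6,0,0],[-15,190,240,-13.6,0,0]],
  ],
)

```text
t: 13.75
ee_pos: [0.5432, -0.3021, 0.1391]
ee_rot: [1.266, 1.175, -1.268]
wrist_force: [-0.3, 0.7, -3.4]
opening: 0.0127
```

```bash
python3 - <<'E'
from h import *
for i in range(4): im,d,W=wcloud()
np.savez('w3.npz',im=im,d=d,W=W);save('w3.png',im)
s=arm.state();print(s['ee_pos'],s['ee_rot'])
cn=np.array([.625,-.24])
near=(np.hypot(W[...,0]-.545,W[...,1]+.29)<.16)&(d>0)
for lo,hi in((.008,.018),(.0195,.03)):
    m=near&(W[...,2]>lo)&(W[...,2]<hi);p=W[m];print(m.sum(),np.median(p[:,2]).round(4),p[:,:2].min(0).round(3),p[:,:2].max(0).round(3))
E
```

```text
[ 0.54453138 -0.30012206  0.14115455] [ 1.26466058  1.1744617  -1.26327504]
14964 0.0133 [ 0.448 -0.378] [ 0.643 -0.147]
5756 0.0253 [ 0.464 -0.38 ] [ 0.638 -0.216]
```

View pics/w3.png

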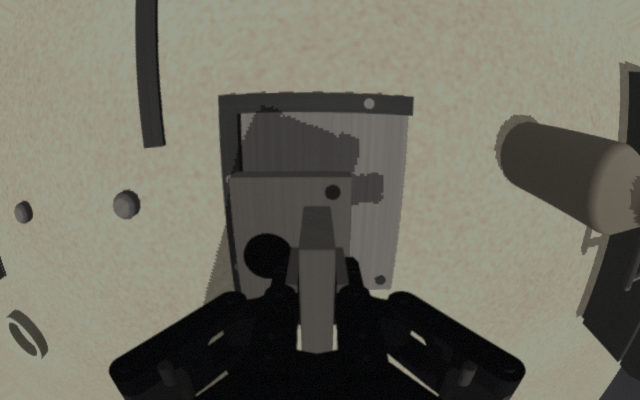

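```bash
python3 - <<'E'
from h import *
from scipy.optimize import least_squares
z=np.load('w3.npz');W,d,im=z['W'],z['d'],z['im']
near=(np.hypot(W[...,0]-.545,W[...,1]+.29)<.16)&(d>0)
q=W[near&(W[...,2]>.021)&(W[...,2]<.03)][:,:2]*1000
def cost(v):
    th,cx,cy=v;e=np.array([[np.cos(th),np.sin(th)],[-np.sin(th),np.cos(th)]])@(q-[cx,cy]).T
    return np.minimum(np.hypot(e[0]-7.5,0),np.abs(e[1]-7.5))
s_=least_squares(cost,[np.radians(-4.4),622,-237],loss='soft_l1',f_scale=4);th=s_.x[0];print(s_.x[1:],np.degrees(th))
e=np.array([[np.cos(th),np.sin(th)],[-np.sin(th),np.cos(th)]])@(q-s_.x[1:]).T
end=e[:,(e[1]<-20)&(e[0]>-10)];sd=e[:,(e[0]<-10)&(e[1]>-10)]
print('end x pct',np.percentile(end[0],[2,10,50,90,98]).round(1),end.shape,'side y pct',np.percentile(sd[1],[2,10,50,90,98]).round(1),sd.shape)
print('end slope deg',np.degrees(np.polyfit(end[1],end[0],1)[0]),'side',np.degrees(np.polyfit(sd[0],sd[1],1)[0]))
ex=np.array([np.cos(th),np.sin(th)]);ey=np.array([-ex[1],ex[0]])
# held bracket foot rim: visible foot top
st=arm.state();h=st['ee_pos'][2]-.0465+.014;print('foot top expect',h)
nb=near&(np.abs(W[...,2]-h)<.008);rect(W,nb*1.,(.545,-.29),.09,h-.008,h+.008)
p=W[nb]*1000;e2=(p[:,:2]-np.array(st['ee_pos'][:2])*1000)@np.stack([ex,ey],1)
print('foot ext rel TCP in jig axes',np.percentile(e2,[.5,2,98,99.5],axis=0).round(1), np.median(p[:,2]))
Rz=Ro.from_rotvec(st['ee_rot']).as_matrix()[:,2];print('tool z yaw',np.degrees(np.arctan2(Rz[1],Rz[0])))
c=s_.x[1:]/1000-(.045+.015)*ex-(.046+.012)*ey
for zz in(.075,.062): print(c,rowto([*c,zz],th-np.pi/2))
E
```

```text
[ 624.37288654 -243.55069363] -6.066017148250779
end x pct [ 0.2  1.7  7.7 13.7 15.3] (2, 2971) side y pct [-1.4  0.6  8.1 11.9 13.1] (2, 1704)
end slope deg -1.1368342400618767 side -1.4882111545556322
foot top expect 0.1086545466527358
9526 z 0.1092 [ 552.5 -286.1] [64.9 76.2] 85.8
foot ext rel TCP in jig axes [[-29.2 -16.4]
 [-24.4 -15.4]
 [ 44.2  45.7]
 [ 44.6  46.7]] 109.18143910036684
tool z yaw -94.25728345579691
[ 0.55857973 -0.29488548] [66.2 13.6 -6.2  1.8 -0.1  0. ]
[ 0.55857973 -0.29488548] [79.2 13.7 -6.2  1.8 -0.1  0. ]
```

>>> apply_moves(
  motion=[
    [[10,15,-4,0.3,0,0],[30,15,-4,0.3,0,0],[50,15,-4,0.3,0,0],[65,15,-4,0.3,0,0],[73,15,-4,0.3,0,0],[77,15,-4,0.3,0,0],[79,15,-4,0.3,0,0],[79,15,-4,0.3,0,0]],
  ],
)

```text
t: 14.95
ee_pos: [0.56, -0.2999, 0.0625]
ee_rot: [1.27, 1.168, -1.269]
wrist_force: [0.1, 0.2, -2.5]
opening: 0.0127
```

>>> apply_moves(
  motion=[
    [[0.5,0,0,0,0,0],[1,0,0,0,0,0],[1.5,0,0,0,0,0],[2,0,0,0,0,0],[2.5,0,0,0,0,0],[3,0,0,0,0,0],[3,0,0,0,0,0],[3,0,0,0,0,0]],
  ],
)

```text
t: 15.95
ee_pos: [0.5597, -0.2997, 0.059]
ee_rot: [1.269, 1.169, -1.27]
wrist_force: [0.7, 0.0, -2.8]
opening: 0.0129
```

>>> apply_moves(
  motion=[
    [[0.3,0,0,0,0,0],[0.6,0,0,0,0,0],[0.9,0,0,0,0,0],[1.2,0,0,0,0,0],[1.2,0,0,0,0,0],[1.2,0,0,0,0,0],[1.2,0,0,0,0,0],[1.2,0,0,0,0,0]],
  ],
)

```text
t: 16.95
ee_pos: [0.5597, -0.2997, 0.059]
ee_rot: [1.269, 1.169, -1.27]
wrist_force: [-3.4, 1.6, 5.9]
opening: 0.0129
```

>>> apply_moves(
  motion=[
    [[-0.8,0,-2,0,0,0],[-0.8,0,-5,0,0,0],[-0.8,0,-8,0,0,0],[-0.8,0,-10,0,0,0],[-0.8,0,-11,0,0,0],[-0.8,0,-12,0,0,0],[-0.8,0,-12,0,0,0],[-0.8,0,-12,0,0,0]],
  ],
)

```text
t: 17.95
ee_pos: [0.5612, -0.2879, 0.059]
ee_rot: [1.27, 1.168, -1.269]
wrist_force: [-0.0, -2.5, 2.6]
opening: 0.0131
```

>>> apply_moves(
  motion=[
    [[0,0,-0.5,0,0,0],[0,0,-1,0,0,0],[0,0,-1.5,0,0,0],[0,0,-2,0,0,0],[0,0,-2.5,0,0,0],[0,0,-3,0,0,0],[0,0,-3,0,0,0],[0,0,-3,0,0,0]],
  ],
)

```text
t: 18.95
ee_pos: [0.5609, -0.2852, 0.0589]
ee_rot: [1.269, 1.168, -1.27]
wrist_force: [0.7, -4.0, 5.5]
opening: 0.0128
```

>>> apply_moves(
  motion=[
    [[-0.4,0,-0.5,0,0,0],[-0.4,0,-1,0,0,0],[-0.4,0,-1.5,0,0,0],[-0.4,0,-2,0,0,0],[-0.4,0,-2.5,0,0,0],[-0.4,0,-3,0,0,0],[-0.4,0,-3,0,0,0],[-0.4,0,-3,0,0,0]],
  ],
)

```text
t: 19.95
ee_pos: [0.561, -0.285, 0.0591]
ee_rot: [1.268, 1.164, -1.272]
wrist_force: [0.4, -7.8, 3.0]
opening: 0.0126
```

>>> apply_moves(
  motion=[
    [[0,2,0,0,0,0],[0,5,0,0,0,0],[0,8,0,0,0,0],[0,10,0,0,0,0],[0,12,0,0,0,0],[0,12,0,0,0,0],[0,12,0,0,0,0],[0,12,0,0,0,0]],
  ],
)

```text
t: 20.95
ee_pos: [0.5663, -0.2855, 0.0595]
ee_rot: [1.264, 1.176, -1.282]
wrist_force: [-12.7, -4.4, 15.7]
opening: 0.0131
```

>>> apply_moves(
  motion=[
    [[0,0.5,0,0,0,0],[0,1,0,0,0,0],[0,1.5,0,0,0,0],[0,2,0,0,0,0],[0,3,0,0,0,0],[0,4,0,0,0,0],[0,4,0,0,0,0],[0,4,0,0,0,0]],
  ],
)

```text
t: 21.95
ee_pos: [0.57, -0.2859, 0.0594]
ee_rot: [1.263, 1.176, -1.283]
wrist_force: [-12.8, -4.6, 16.1]
opening: 0.0129
```

```bash
python3 - <<'E'
from h import *
s=arm.state();R=Ro.from_rotvec(s['ee_rot']).as_matrix();print(s['ee_pos'],s['wrist_force'],s['torque'],'yaw',np.degrees(np.arctan2(R[1,2],R[0,2])),'tilt',np.degrees(np.arccos(-R[2,0])))
E
```

```text
[ 0.57001588 -0.28588021  0.05943321] [-12.76856896  -4.57822625  16.06699636] [-0.70522487  2.38832767  0.15397606] yaw -94.86402698169437 tilt 0.7951644609716768
```

>>> apply_moves(
  motion=[
    [[-0.6,0,0,0,0,0],[-1.2,0,0,0,0,0],[-1.2,1,0,0,0,0],[-1.2,2,0,0,0,0],[-1.2,3,0,0,0,0],[-1.2,4,0,0,0,0],[-1.2,4,0,0,0,0],[-1.2,4,0,0,0,0]],
  ],
)

```text
t: 22.95
ee_pos: [0.5745, -0.2862, 0.0595]
ee_rot: [1.264, 1.176, -1.282]
wrist_force: [-10.8, -6.9, 9.6]
opening: 0.0125
```

```bash
python3 - <<'E'
from h import *
s=arm.state();R=Ro.from_rotvec(s['ee_rot']).as_matrix();print(s['ee_pos'],s['wrist_force'],s['torque'],'yaw',np.degrees(np.arctan2(R[1,2],R[0,2])),'tilt',np.degrees(np.arccos(-R[2,0])))
im,d,W=wcloud();np.savez('w4.npz',im=im,d=d,W=W);save('w4.png',cv2.resize(im[60:340,160:480],None,fx=2.4,fy=2.1))
E
```

```text
[ 0.57447916 -0.28623381  0.05949127] [-10.75662449  -6.91970349   9.58474913] [-0.98660222  1.845175    0.15723926] yaw -94.85574910195501 tilt 0.7517010168676637
```

View pics/w4.png

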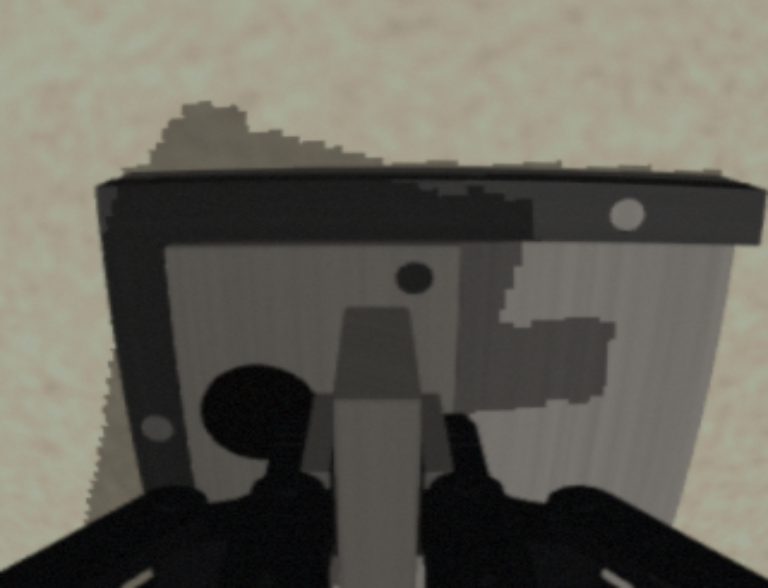

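>>> apply_moves(
  motion=[
    [[-0.5,0.5,0,0,0,0],[-0.8,1,0,0,0,0],[-0.8,2,0,0,0,0],[-0.8,3,0,0,0,0],[-0.8,4,0,0,0,0],[-0.8,4,0,0,0,0],[-0.8,4,0,0,0,0],[-0.8,4,0,0,0,0]],
  ],
)

```text
t: 24.0
ee_pos: [0.5753, -0.2863, 0.0597]
ee_rot: [1.261, 1.182, -1.287]
wrist_force: [-15.7, -3.3, 12.7]
opening: 0.0131
```

>>> apply_moves(
  motion=[
    [[-0.5,0.5,-1,0,0,0],[-1,1,-2,0,0,0],[-1,1,-3,0,0,0],[-1,1,-4,0,0,0],[-1,1,-4,0,0,0],[-1,1,-4,0,0,0],[-1,1,-4,0,0,0],[-1,1,-4,0,0,0]],
  ],
)

```text
t: 25.0
ee_pos: [0.5754, -0.2861, 0.06]
ee_rot: [1.259, 1.178, -1.291]
wrist_force: [-15.3, -10.0, 9.0]
opening: 0.0129
```

```bash
python3 - <<'E'
from h import *
s=arm.state();R=Ro.from_rotvec(s['ee_rot']).as_matrix();print(s['ee_pos'],s['wrist_force'],s['torque'],'yaw',np.degrees(np.arctan2(R[1,2],R[0,2])),'tilt',np.degrees(np.arccos(-R[2,0])),R[:2,0])
im,d,W=wcloud();np.savez('w5.npz',im=im,d=d,W=W);save('w5.png',cv2.resize(im[60:340,160:480],None,fx=2.4,fy=2.1))
E
```

```text
[ 0.57542427 -0.2861488   0.05995164] [-15.28354788  -9.9665744    8.95623866] [-1.64581007  2.86748883  0.31968039] yaw -94.98356784050974 tilt 1.2457869821530045 [-0.02117907 -0.00491265]
```

View pics/w5.png

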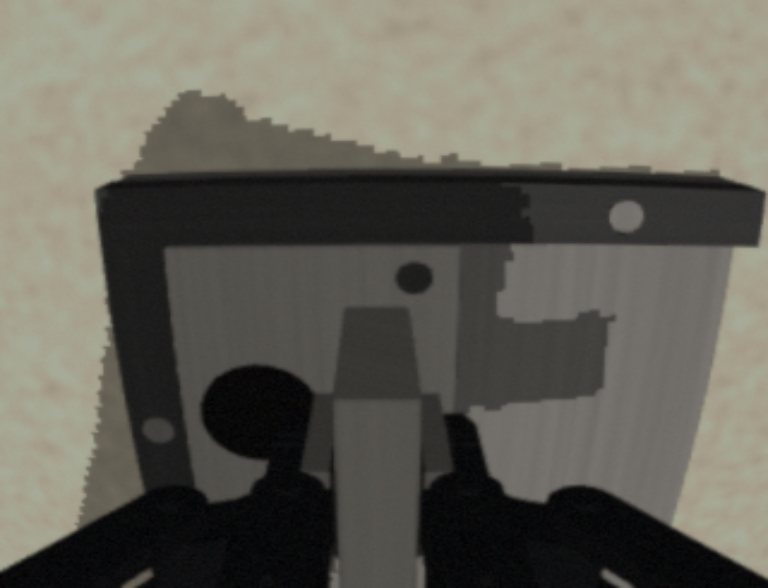

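>>> apply_moves(
  motion=[
    [[0,0.5,-0.5,0,0,0.3],[0,1,-1,0,0,0.6],[0,1.5,-1.5,0,0,0.9],[0,2,-2,0,0,1.2],[0,2,-2.5,0,0,1.2],[0,2,-3,0,0,1.2],[0,2,-3,0,0,1.2],[0,2,-3,0,0,1.2]],
  ],
)

```text
t: 26.05
ee_pos: [0.575, -0.286, 0.0596]
ee_rot: [1.264, 1.162, -1.282]
wrist_force: [-17.6, -11.4, 11.3]
opening: 0.013
```

```bash
cat > chk.py <<'E'
from h import *
s=arm.state();R=Ro.from_rotvec(s['ee_rot']).as_matrix();print(s['ee_pos'],s['wrist_force'],s['torque'],'yaw',np.degrees(np.arctan2(R[1,2],R[0,2])),'tilt',np.degrees(np.arccos(-R[2,0])),R[:2,0])
im,d,W=wcloud()
near=(np.hypot(W[...,0]-.575,W[...,1]+.285)<.12)&(d>0)
# planes: bracket foot top vs jig plate vs stop tops, by region in jig frame
th=np.radians(-4.8);ex=np.array([np.cos(th),np.sin(th)]);ey=np.array([-ex[1],ex[0]])
e=(W[...,:2]-np.array(s['ee_pos'])[:2])@np.stack([ex,ey],1)*1000
def plane(n,x0,x1,y0,y1,zlo,zhi):
    m=near&(e[...,0]>x0)&(e[...,0]<x1)&(e[...,1]>y0)&(e[...,1]<y1)&(W[...,2]>zlo)&(W[...,2]<zhi)
    A=np.c_[e[m],np.ones(m.sum())];c=np.linalg.lstsq(A,W[m][:,2]*1000,rcond=None)[0];print(n,m.sum(),'z0',c[2].round(1),'slope deg',np.degrees(c[:2]/1).round(2),'median',np.median(W[m][:,2]).round(4))
plane('foot',32,43,-14,40,.02,.035);plane('plate',0,43,-70,-30,.005,.02);plane('endstop',48,58,-60,40,.018,.034);plane('sidestop',0,40,49,59,.018,.034)
E
python3 chk.py
```

```text
[ 0.57500752 -0.28599071  0.05957852] [-17.57277299 -11.41963436  11.30173061] [-2.10492256  3.90914733  0.43320573] yaw -95.06213838828033 tilt 0.6176128146977573 [-0.00510361 -0.0094944 ]
foot 2138 z0 28.0 slope deg [-0.59 -0.75] median 0.0275
plate 4237 z0 13.3 slope deg [ 0.03 -0.05] median 0.0133
endstop 3675 z0 25.6 slope deg [-0.29 -0.19] median 0.0253
sidestop 1137 z0 25.4 slope deg [ 0.07 -0.18] median 0.0252
```

>>> apply_moves(
  motion=[
    [[-0.2,0.5,-0.5,0,0.2,0.2],[-0.4,1,-1,0,0.4,0.4],[-0.6,1.5,-2,0,0.6,0.6],[-0.8,2,-3,0,0.8,0.8],[-0.8,3,-4,0,0.8,0.8],[-0.8,4,-5,0,0.8,0.8],[-0.8,4,-5,0,0.8,0.8],[-0.8,4,-5,0,0.8,0.8]],
  ],
)

```text
t: 27.1
ee_pos: [0.5748, -0.2861, 0.0592]
ee_rot: [1.275, 1.162, -1.275]
wrist_force: [-23.1, -16.1, 11.2]
opening: 0.0127
```

```bash
python3 chk.py
```

```text
[ 0.5747587  -0.28611104  0.05916267] [-23.06078157 -16.09769176  11.23214044] [-3.38158149  4.98924469  0.57001858] yaw -95.20807470657462 tilt 0.15887979327700677 [ 0.00193132 -0.00198982]
foot 2141 z0 27.5 slope deg [ 0.02 -0.44] median 0.0274
plate 4294 z0 13.2 slope deg [ 0.02 -0.1 ] median 0.0133
endstop 3702 z0 25.7 slope deg [-0.44 -0.16] median 0.0253
sidestop 1125 z0 25.9 slope deg [ 0.01 -0.64] median 0.0252
```

```bash
cat >> chk.py <<'E'
g=cv2.cvtColor(im,cv2.COLOR_RGB2GRAY)
# column-wise strongest vertical edge near end stop, in image
gy=cv2.Sobel(cv2.GaussianBlur(g,(3,3),0).astype(np.float32),cv2.CV_32F,0,1)
dd={}
K=np.array(arm.get_calibration('wrist')['K']);M=np.array(arm.get_calibration('wrist')['mount'])
def hit(u,v,z):
    x,y=(u-K[0,2])/K[0,0],(v-K[1,2])/K[1,1];r=np.hypot(x,y)
    ray=R@M[:3,:3]@np.array([x/r*np.sin(r),y/r*np.sin(r),np.cos(r)]);o=R@M[:3,3]+np.array(s['ee_pos']);return (o+ray*(z-o[2])/ray[2])[:2]*1000
def line(u0,u1,z,n):
    P=[]
    for u in range(u0,u1,3):
        c=gy[148:170,u];k=int(np.argmax(c))
        if 0<k<21:
            o=(c[k-1]-c[k+1])/(2*(c[k-1]-2*c[k]+c[k+1]));P.append(hit(u,148+k+o,z))
    P=np.array(P);a=np.polyfit(P[:,1],P[:,0],1);print(n,len(P),'yaw',np.degrees(np.arctan(-a[0])).round(2),'x at y=-310',np.polyval(a,-310).round(1),'rms',np.std(P[:,0]-np.polyval(a,P[:,1])).round(2))
line(240,345,.0262,'foot edge');line(385,460,.024,'stop inner edge')
E
python3 chk.py | tail -2
```

```text
foot edge 2 yaw -2.49 x at y=-310 634.5 rms 0.0
stop inner edge 11 yaw 8.35 x at y=-310 620.2 rms 0.75
```

```bash
sed -i 's/148:170/166:188/;s/148+k/166+k/' chk.py; python3 chk.py
```

```text
[ 0.5747585  -0.28608815  0.05916311] [-22.95408425 -15.95356169  11.49007277] [-3.36212171  5.03000686  0.61910565] yaw -95.21035799779123 tilt 0.1577554438718785 [ 0.00196058 -0.00193315]
foot 2135 z0 28.0 slope deg [-0.8 -0.5] median 0.0274
plate 4293 z0 13.3 slope deg [-0.02 -0.05] median 0.0133
endstop 3710 z0 25.8 slope deg [-0.55 -0.22] median 0.0253
sidestop 1129 z0 25.4 slope deg [-0.01 -0.12] median 0.0253
foot edge 35 yaw -4.78 x at y=-310 617.3 rms 0.04
stop inner edge 25 yaw -4.86 x at y=-310 617.1 rms 0.04
```

```bash
python3 -c "
from h import *
print(arm.job_done());s=arm.state();print(s['t'],s['ee_pos'],s['wrist_force'])"
```

```text
the job is handed in; nothing more can be done
None
the job is handed in; nothing more can be done
```

The rejected bracket (bar tag) lies released in the tray. The passed bracket (round tag) is held in the jig corner, pressed against both stops. I handed the job in at about 27 s of robot time; no verdict came back.

**Rejected bracket:** after release, the wrist camera showed it flat on the tray floor, within about 2 mm of the centre.

**Passed bracket (last check before hand-in):**
- **Seating:** the foot is level within about 1° and its top is 14.1 mm above the plate, so it is resting on it.
- **End stop:** the foot's end edge matches the stop face within 0.2 mm and 0.1°.
- **Side stop:** I judged this from the arm stalling there under force and from the wrist picture. I did not measure that edge separately.
- **Push:** the wrist force was about 23 N toward the end stop and 16 N toward the side stop, steady between the last two readings. Friction takes some of that, so the force on each stop itself was not measured.

**Disagreements:**
- The first wrist-camera fit gave the jig's angle as −6.1°, while the other views and the final edge check gave −4.2 to −4.9°. I used about −4.5°, and the bracket settled flush.
- In the last check the tool's own angle differed from the bracket's by about 0.4°, so the grip had twisted slightly under load.

I did not re-image the bystanders at the end; no move showed any unexpected contact force.

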